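# Feed the next heel blank down the chute to the escapement stop

## Robot

A 6-joint arm with a two-finger parallel gripper is mounted at the origin on the work surface. World frame = base frame: x ahead of the robot, y to its left, z up, the work surface at z = 0. Lengths are in m, angles in degrees, forces in N, time in s.
With the tool pointing down it reaches from about 0.375 to 0.9 m from the base axis. Payload 3.1 kg.
Tool frame: the origin (TCP) lies at the very end of the fingers, on their centre line; the grasp point (between the pads) lies 19 mm behind it; z points along the fingers, y is the line along which they close (so a half turn about z gives the same grasp; the last joint's range is limited). The gripper opens to 87 mm and grips with 3 to 60 N. Pads are 19 mm wide; open, the fingers measure 117 mm over their backs; the gripper's body (75 mm by 190 mm) begins 51 mm behind the grasp point.
Start: joints at [-86.889, 30.224, 82.088, -0, 67.689, -10.227], TCP at [0.144, -0.608, 0.223] pointing down, gripper open.
Joint ranges: [-176.69, 176.69], [-43.24, 126.21], [12.49, 139.97], [-82, 262], [0, 151.66], [-163.58, 163.58]. Speed limits (degrees/s): [159.86, 159.86, 180, 180, 180, 180].

## Interface

Orientations are given as a 3x3 rotation matrix whose columns are the frame's x, y, z axes.
In Python, from rig import * gives the robot as it stands.
- The arm moves only by the tool jog_arm, never from a script. Its arguments are lists of equal length, an entry for each row: "delta_pos": the shift along the world's x, y, z in cm, a list of three; "turn": the turn about the world's z in degrees; "grip": the closure, from 0 (fully open) to 1 (shut). In form: {"delta_pos": [[x, y, z], ...], "turn": [turn, ...], "grip": [grip, ...]}. A call has 1 to 12 rows; each row is the pose to reach, as a shift and turn from the pose commanded when the call began; what a row does not reach only later rows make up. A row lasts 1/8 s, in which the tool goes at most 62.5 mm and 10.7 degrees, less where a joint would pass 70% of its speed; a pose out of reach is approached as far as the arm can. A call with a gripper value outside its range is refused whole. The fingers move at their own pace and stop on an object; the grip force is fixed at half the most. Time passes only in rows, so rows that repeat a pose let the fingers close. It gives the time, the measured TCP pose, the force, the opening and the grip force at its end, in the units of the state.
- read_state(): the state, without advancing time (a new reading comes with each control period).
- capture(name): name is "side" or "top" or "wrist"; returns a dict with "color" (384x512x3 uint8, blue, green, red), "fovy" (degrees; the focal length in pixels is half the picture's height over the tangent of half this angle, whatever the lens; pixels are square), "cx", "cy" (the principal point, pixels), "camera_from_world" (4x4, takes a point from world to camera coordinates). Camera axes: x right, y up, looking along -z (the intrinsics and any distortion apply to the point x, -y, -z); pixel columns grow to the right and rows downward; lengths in m; the calibration is good to about 2 mm. The wrist camera is an equidistant fisheye: a pixel r from the principal point sees the ray r / f radians off the axis. A picture is of the moment at which its call begins. There is no depth.
- hand_in(): hands the job in; it is judged then, once.
The state is a dict: "time_s": time; "joint_positions": joint angles; "qvel": joint speeds; "tau": joint torques, N m; "position": TCP position; "tcp_rot": TCP orientation; "force": force on the tool from outside, world axes, zero at the start; "moment": the same for the moment, N m; "opening": opening from 0.0 (shut) to 1.0 (fully open); "grasp_force": force on a finger pad.
Only numpy, scipy, OpenCV 4.12 (cv2) and the standard library are available. Lean on these libraries where they do the work, as an engineer would, in place of code of your own. Each camera call takes 0.05 s, during which the arm holds its last target. There are 200 camera calls.

## Task

The last heel has been let down into the pick-up nest and the feeder's escapement still stands at release. Swing its red-knobbed lever all the way downhill so that the yellow stop finger closes across the chute, then slide the next heel blank, without lifting it, from the loading deck into the chute and push it down, flat breast first, until it rests squarely against the stop finger. Push gently so that the stop stays fully closed, and leave the heel in the nest and the other things on the bench where they are.

Things in the scene. Friction and masses are not known exactly. Their poses are not given: they have to be found in the camera images.
- feeder: Fixed bench feeder: green base, aluminium loading deck, sloped chute, pick-up nest. Origin on the bench under the chute's centre line; axes z up, y downhill along the chute, x away from the open loading side to the back fence. In this frame (mm) the level deck top is z 125, y -265 to -100, x -115 to 39. The nest is a level plate at z 54, y 142 to 252, walls 16 high.
- crest (a point): Where the deck meets the chute, on the chute's centre line at floor level: feeder x 0, y -100, z 125 mm; axes as the feeder's. From here the chute falls towards feeder +y at 15 degrees for 250 mm along the slope. It is 78 mm wide inside (x -39 to 39) with rails 28 mm high; the near (-x) rail begins 26 mm down the slope behind a lead-in flared out to x -56.
- fence (a point): Middle of the deck's steel back fence, on its inner face at deck level: feeder x 39, y -182, z 125 mm; axes as the feeder's. The fence is straight along feeder y, stands 28 mm above the deck and runs on in line as the chute's far rail, so a heel pushed flat against it (feeder +x) lines up with the chute, 6 mm to spare.
- escapement (a joint): Rocker on the near side of the chute, rad. 0: stop, the downhill yellow finger reaches 26 mm into the chute, the uphill grey hold-back finger is clear. 0.5: release, stop finger out, hold-back finger 22 mm in, barring the way. Hard limits at 0 and 0.5. Friction keeps it where it is left: about 7 N at the knob moves it; over about 12 N on the stop finger pushes it open.
- knob (a point): Grip of the red lever knob, 22 mm thick; it reaches from 32 mm below this point to 30 mm above (28 mm ball on top), square to the chute floor. It turns 85 mm from the pivot, which lies at feeder x -61, 170 mm down the slope from the crest; this point is 40 mm above the chute floor's plane. At joint 0 the arm points to feeder -x. Moving the knob downhill closes the stop.
- stop_face (a point): On the uphill face of the stop finger, 14 mm above the chute floor, 15 mm from the fingertip. At joint 0 it lies at feeder x -28, 225 mm down the slope from the crest, and its axes are y down the slope, z square to the chute floor, x as the feeder's.
- heel: The heel blank to feed, on the loading deck: brown D-shaped rubber block with a black lower layer, 72 wide (x), 90 long (y), 32 high, about 0.2 kg, does not slide down the chute by itself. Origin at the centre of its underside. +y end is the flat breast, with 5 mm rounded corners, which already points roughly downhill; -y end is the back with 20 mm rounded corners and a flat 32 wide.
- breast (a point): Centre of the heel blank's flat breast face, 16 mm above its underside, 45 mm ahead of its origin; axes as the heel's.
- nest_heel: An identical heel already lying in the pick-up nest; leave it. Origin at the centre of its underside.
- tape: Bystander: roll of cream tape lying flat, 110 across, 48 high. Origin at the centre of its underside.
- marker: Bystander: white and green marker pen, 130 long, 14 thick, lying along its x. Origin under its middle.
- hammer: Bystander: hammer lying on the bench along its x.
- pincers: Bystander: pincers with blue handles, 160 long, lying flat along x; origin at the rivet on the bench.
- tin: Bystander: plain metal tin, 72 across, 85 high. Origin at the centre of its underside.
- sole: Bystander: grey ribbed shoe sole, about 310 long, 22 thick, lying on a stone slab. Origin under its middle.

How it is judged:
By the outcome, as a careful person would: the job done as asked, in the order asked, and still so for the second after the job is handed in, with the robot touching nothing.
It also fails if it takes over 58 s, if anything falls off the work surface, if the arm or the gripper's body presses on something with over 40 N, if the wrist force passes 120 N, or if a joint passes its speed limit or range.

## Working session

There is one attempt and no reset: what is moved stays moved. The work goes in short steps, Python scripts to look and compute and a tool call to move; the robot and the scene stay as the last step left them, time stands still between calls to the robot, and variables do not carry over. Pictures are saved under pics/ and viewed, at most 10 in all, crops included, and the job is handed in when it is done.

Besides the shell and the picture viewer there is one more tool, called after ">>>" in YAML: its name, and indented under it one key for each argument. jog_arm: Moves the arm, as the interface text tells. Its arguments: {"type":"object","properties":{"delta_pos":{"type":"array"},"turn":{"type":"array"},"grip":{"type":"array"}},"required":["delta_pos","turn","grip"]}

```bash
mkdir -p pics; ls; python3 - <<'E'
from rig import *
import cv2, numpy as np
for n in ["side","top"]:
    c=capture(n); cv2.imwrite(f"pics/{n}0.png",c["color"]); print(n,c["fovy"],c["cx"],c["cy"],np.round(c["camera_from_world"],3).tolist(),[k for k in c])
s=read_state(); print(s["time_s"],s["position"],s["tcp_rot"],s["opening"])
E
```

```text
pics
side 44.10348061586789 257.6480284513766 190.59712341435144 [[0.986, -0.167, -0.009, -0.535], [0.132, 0.742, 0.658, -0.221], [-0.103, -0.649, 0.753, -1.516], [0.0, 0.0, 0.0, 1.0]] ['color', 'fovy', 'cx', 'cy', 'camera_from_world']
top 45.24719661659195 255.9824661684892 183.79543847060137 [[-0.019, -1.0, -0.002, 0.094], [0.994, -0.019, 0.108, -0.561], [-0.108, 0.0, 0.994, -1.471], [0.0, 0.0, 0.0, 1.0]] ['color', 'fovy', 'cx', 'cy', 'camera_from_world']
0.1 [ 0.14417385 -0.60745634  0.22165855] [[ 9.73030266e-01  2.30677455e-01 -1.12017070e-04]
 [ 2.30677221e-01 -9.73028317e-01  1.97845044e-03]
 [ 3.47388132e-04 -1.95093194e-03 -9.99998037e-01]] 1.0033346132342178
```

View pics/top0.png

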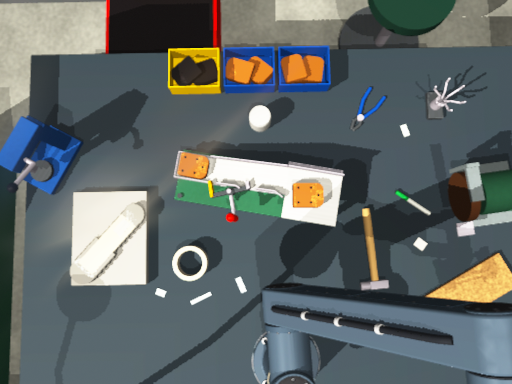

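View pics/side0.png

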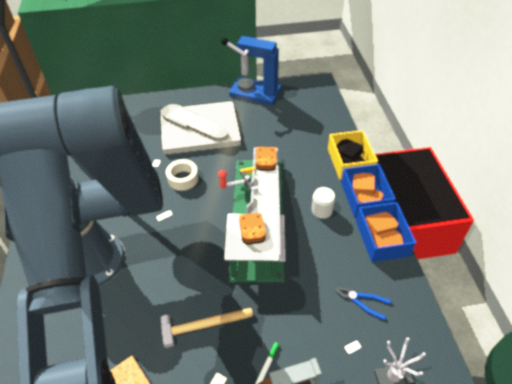

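The top view shows the feeder with deck at about (282–343, 173–225), heel (308,195), knob (231,217) and nest heel (193,166). The side view shows the same things, with nothing in the way near the chute.

```bash
python3 - <<'E'
import cv2, numpy as np
t=cv2.imread("pics/top0.png")[140:235,165:355]; s=cv2.imread("pics/side0.png")[140:290,205:300]
a=cv2.resize(t,None,fx=4,fy=4,interpolation=cv2.INTER_CUBIC); b=cv2.resize(s,None,fx=4,fy=4,interpolation=cv2.INTER_CUBIC)
cv2.imwrite("pics/t1.png",a);cv2.imwrite("pics/s1.png",b)
E
```

```text
(no output)
```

View pics/t1.png

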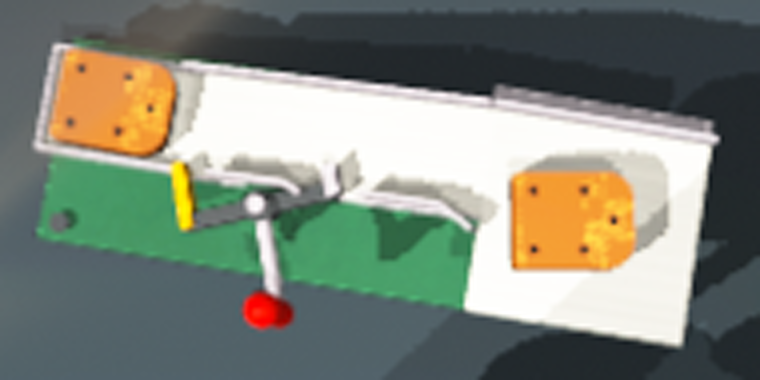

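The enlarged top crop shows the deck near corners at crop px (683,346) and (465,309), the fence end (717,138), and the nest wall corners (36,150) and (57,44). The heel's flat breast faces left at u≈513, v 172–268. The knob ball is at (262,311), and the lever is at release.

```bash
cat > h.py <<'E'
import cv2, numpy as np
from scipy.optimize import least_squares
def ray(c,px):
    f=c["color"].shape[0]/2/np.tan(np.radians(c["fovy"]/2)); T=np.array(c["camera_from_world"])
    u=np.array([(px[0]-c["cx"])/f,-(px[1]-c["cy"])/f,-1.])
    return -T[:3,:3].T@T[:3,3], T[:3,:3].T@u
def onz(c,px,z):
    o,d=ray(c,px); return o+d*(z-o[2])/d[2]
def F(p,q):  # feeder pose p=(x,y,yaw deg), q feeder mm -> world m
    a=np.radians(p[2]); q=np.asarray(q,float)/1000
    return np.array([p[0]+np.cos(a)*q[0]-np.sin(a)*q[1],p[1]+np.sin(a)*q[0]+np.cos(a)*q[1],q[2]])
def slope(x,s,h):  # x, down-slope mm from crest, height above floor -> feeder mm
    a=np.radians(15); return [x,-100+s*np.cos(a)+h*np.sin(a),125-s*np.sin(a)+h*np.cos(a)]
def Finv(p,w):
    a=np.radians(p[2]); d=(np.asarray(w)[:2]-np.array(p[:2]))*1000
    return np.array([np.cos(a)*d[0]+np.sin(a)*d[1],-np.sin(a)*d[0]+np.cos(a)*d[1]])
def heel(c,z,roi):  # orange top blobs in roi -> corners on plane z
    x0,y0,x1,y1=roi; im=cv2.resize(c["color"][y0:y1,x0:x1],None,fx=4,fy=4,interpolation=cv2.INTER_CUBIC)
    h=cv2.cvtColor(im,cv2.COLOR_BGR2HSV); m=cv2.inRange(h,(5,120,90),(25,255,255))
    m=cv2.morphologyEx(m,cv2.MORPH_CLOSE,np.ones((9,9)))
    k=max(cv2.findContours(m,cv2.RETR_EXTERNAL,cv2.CHAIN_APPROX_NONE)[0],key=cv2.contourArea)[:,0]
    return np.array([onz(c,((u+.5)/4-.5+x0,(v+.5)/4-.5+y0),z)[:2] for u,v in k])
E
python3 - <<'E'
from rig import *
from h import *
c=capture("top")
px={(683,346):(-115,-265,125),(465,309):(-115,-100,125),(717,138):(39,-265,153),(36,150):(-41,252,70),(57,44):(41,252,70)}
W=[(onz(c,((u+.5)/4-.5+165,(v+.5)/4-.5+140),q[2]/1000),q) for (u,v),q in px.items()]
r=least_squares(lambda p:np.concatenate([(F(p,q)-w)[:2]*1000 for w,q in W]),[.5,.1,0.],x_scale=[.1,.1,10])
p=r.x; print(p,np.round(r.fun,1)); np.save("p.npy",p)
H=heel(c,.157,(285,170,335,215))
rc=cv2.minAreaRect((H*1000).astype(np.float32)); print("heel",rc, Finv(p,np.array(rc[0])/1000))
N=heel(c,.086,(170,145,215,185)); rc=cv2.minAreaRect((N*1000).astype(np.float32)); print("nest",rc,Finv(p,np.array(rc[0])/1000))
hs=cv2.cvtColor(c["color"],cv2.COLOR_BGR2HSV)
for n in("top","side"):
    cc=c if n=="top" else capture(n)
    b=cc["color"].astype(int); m=((b[...,2]>130)&(b[...,1]<60)&(b[...,0]<60)); m[:130]=0
    if n=="side": m[:, :200]=0; m[:,260:]=0
    ys,xs=np.nonzero(m); print(n,len(xs),xs.min(),xs.max(),ys.min(),ys.max()); 
    w=onz(cc,(xs.mean(),ys.mean()),.13); print("knob",w,Finv(p,w))
for th in (0,.5):
    a=th; k=slope(-61-85*np.cos(a),170-85*np.sin(a),40); print(th,k,F(p,k))
print(read_state()["position"])
E
```

```text
[  0.58193301   0.0875715  -10.36336861] [ 1.6  1.5  0.3 -0.1 -1.2  0.3  1.9 -1.9 -2.6  0.1]
heel ((513.6451416015625, -69.88299560546875), (91.19567108154297, 72.35548400878906), 88.90170288085938) [ -38.84932933 -167.17021487]
nest ((618.7202758789062, 280.14105224609375), (92.93838500976562, 75.53855895996094), 78.25212860107422) [  1.54575928 196.04577423]
top 78 226 237 213 221
knob [0.45167291 0.16108366 0.13      ] [-141.35924759   48.88040737]
side 2 224 224 183 185
knob [0.45447386 0.13111077 0.13      ] [-133.21215648   19.90033256]
0 [np.float64(-146.0), np.float64(74.56015227324244), np.float64(119.6377953841342)] [0.4517274  0.18717931 0.1196378 ]
0.5 [np.float64(-135.5945177606817), np.float64(35.197543964013), np.float64(130.18497449257484)] [0.45488218 0.14658699 0.13018497]
[ 0.14417923 -0.60770365  0.22193746]
```

>>> jog_arm:
  delta_pos:
    - [10,5,2]
    - [20,10,4]
    - [25,20,6]
    - [28,30,6]
    - [30,36,6]
    - [30,42,6]
    - [30,48,6]
    - [31,54,6]
    - [31,60,6]
    - [31,66,6]
    - [31,72,6]
    - [31,75.5,6]
  turn: [-5,-10,-15,-20,-23.7,-23.7,-23.7,-23.7,-23.7,-23.7,-23.7,-23.7]
  grip: [0,0,0,0,0,0,0,0,0,0,0,0]

```text
time_s: 1.7
position: [0.4451, 0.0268, 0.2815]
tcp_rot: [[0.984, -0.18, 0.001], [-0.18, -0.984, -0.0], [0.001, -0.0, -1.0]]
force: [1.9, -0.0, 0.6]
opening: 0.999
grasp_force: 0.0
```

>>> jog_arm:
  delta_pos:
    - [0.5,6,0]
    - [1,12,0]
    - [1,12,0]
    - [1,12,0]
    - [1,12,0]
  turn: [0,0,0,0,0]
  grip: [0,0,0,0,0]

```text
time_s: 2.33
position: [0.455, 0.1435, 0.2811]
tcp_rot: [[0.983, -0.182, -0.0], [-0.182, -0.983, -0.0], [-0.0, 0.001, -1.0]]
force: [0.1, -0.6, 0.2]
opening: 0.998
grasp_force: 0.0
```

```bash
python3 - <<'E'
from rig import *
from h import *
s=read_state(); print(s["time_s"],s["position"],s["force"])
c=capture("wrist"); print(c["fovy"],c["cx"],c["cy"],np.round(c["camera_from_world"],3).tolist())
p=np.load("p.npy"); im=c["color"].copy()
def proj(c,w):
    q=(np.array(c["camera_from_world"])@np.r_[w,1])[:3]*[1,-1,-1]
    f=192/np.tan(np.radians(c["fovy"]/2)); t=np.arctan2(np.hypot(q[0],q[1]),q[2]); d=q[:2]/max(np.hypot(q[0],q[1]),1e-9)
    return np.array([c["cx"],c["cy"]])+f*t*d
P={"k0":slope(-146,170,56),"k5":slope(-61-85*np.cos(.5),170-85*np.sin(.5),56),"piv":slope(-61,170,40),"crest":(-115,-100,125),"n":(-41,252,70),"n2":(41,252,70),"stop":slope(-28,225,14)}
for k,q in P.items():
    u=proj(c,F(p,q)); print(k,u.round()); cv2.drawMarker(im,tuple(int(i) for i in u),(255,0,255),cv2.MARKER_CROSS,12,1)
cv2.imwrite("pics/w1.png",im)
E
```

```text
2.325 [0.45495858 0.14350798 0.28114038] [ 0.05827636 -0.63416967  0.15382807]
65.70646984690485 260.1827685406122 191.7002581119137 [[-0.181, -0.983, 0.0, 0.223], [0.942, -0.173, -0.288, -0.351], [0.283, -0.052, 0.958, -0.568], [0.0, 0.0, 0.0, 1.0]]
k0 [217. 189.]
k5 [253. 182.]
piv [220. 110.]
crest [375. 161.]
n [ 99. 103.]
n2 [98. 45.]
stop [187.  84.]
```

View pics/w1.png

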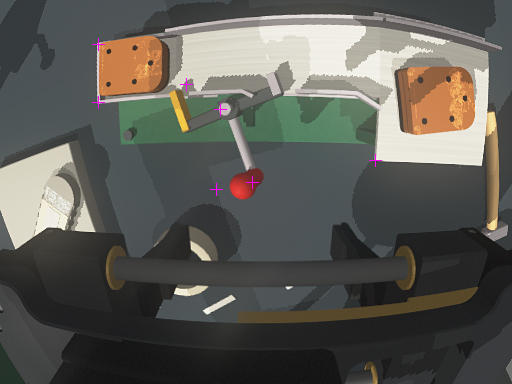

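The wrist view shows the feeder fit agreeing with the nest and crest corners. The knob ball is at (242,186), about 1 cm downhill of its predicted position at 0.5 rad, so I'll straddle it there.

>>> jog_arm:
  delta_pos:
    - [-0.3,1.2,-5]
    - [-0.3,1.2,-10]
    - [-0.3,1.2,-14]
    - [-0.3,1.2,-16.6]
    - [-0.3,1.2,-16.6]
    - [-0.3,1.2,-16.6]
    - [-0.3,1.2,-16.6]
    - [-0.3,1.2,-16.6]
  turn: [0,0,0,0,0,0,0,0]
  grip: [0,0,0,0,0.55,0.55,0.55,0.55]

```text
time_s: 3.38
position: [0.4527, 0.1569, 0.1163]
tcp_rot: [[0.984, -0.18, 0.002], [-0.18, -0.984, 0.0], [0.002, -0.001, -1.0]]
force: [0.1, -0.2, 0.3]
opening: 0.627
grasp_force: 0.0
```

>>> jog_arm:
  delta_pos:
    - [0,0,0]
    - [0,0,0]
    - [0.1,0.6,0]
    - [0.2,1.2,0]
    - [0.2,1.8,0]
    - [0.2,2.4,0]
    - [0.2,3.0,0]
    - [0.2,3.4,0]
    - [0.2,3.4,0]
  turn: [0,0,0,0,0,0,0,0,0]
  grip: [0.55,0.55,0.55,0.55,0.55,0.55,0.55,0.55,0.55]

```text
time_s: 4.5
position: [0.4508, 0.1896, 0.1141]
tcp_rot: [[0.984, -0.178, -0.007], [-0.178, -0.984, -0.004], [-0.007, 0.005, -1.0]]
force: [-2.1, -6.2, -2.8]
opening: 0.446
grasp_force: 2.8
```

Pushing with about 7 N. I'll continue in small steps to the hard stop.

>>> jog_arm:
  delta_pos:
    - [0.1,0.3,0]
    - [0.1,0.6,0]
    - [0.1,0.8,0]
    - [0.1,0.8,0]
  turn: [0,0,0,0]
  grip: [0.55,0.55,0.55,0.55]

```text
time_s: 5.0
position: [0.4515, 0.1956, 0.1138]
tcp_rot: [[0.984, -0.176, -0.009], [-0.176, -0.984, -0.008], [-0.007, 0.009, -1.0]]
force: [-2.1, -13.3, -3.4]
opening: 0.455
grasp_force: 5.9
```

>>> jog_arm:
  delta_pos:
    - [0,0.3,0]
    - [0,0.5,0]
    - [0,0.5,0]
  turn: [0,0,0]
  grip: [0.55,0.55,0.55]

```text
time_s: 5.38
position: [0.4513, 0.1963, 0.1135]
tcp_rot: [[0.985, -0.172, -0.01], [-0.172, -0.985, -0.016], [-0.007, 0.017, -1.0]]
force: [-0.4, -29.8, -3.5]
opening: 0.45
grasp_force: 13.2
```

The lever is at its hard stop. Next I'll back off, lift and go to the loading side of the deck.

>>> jog_arm:
  delta_pos:
    - [-0.2,-1.4,0]
    - [-0.2,-1.4,0]
    - [-0.2,-1.4,4]
    - [-0.2,-1.4,9]
    - [-0.2,-4,10]
    - [-0.2,-10,10]
    - [0,-16,10]
    - [0,-22,10]
    - [0,-25,10]
    - [0,-25,10]
    - [0,-25,10]
    - [0,-25,10]
  turn: [0,0,0,0,0,0,0,0,0,0,0,0]
  grip: [0.55,0.55,0.55,0.55,0.55,0.55,0.55,0.6,0.6,0.6,0.6,0.6]

```text
time_s: 6.88
position: [0.4549, -0.0446, 0.2153]
tcp_rot: [[0.984, -0.178, -0.0], [-0.178, -0.984, 0.0], [-0.0, -0.0, -1.0]]
force: [-0.1, -0.1, -0.1]
opening: 0.404
grasp_force: 0.0
```

```bash
python3 - <<'E'
from rig import *
from h import *
p=np.load("p.npy"); s=read_state(); print(s["time_s"],s["position"],s["force"],s["opening"],Finv(p,s["position"]))
c=capture("wrist"); cv2.imwrite("pics/w2.png",c["color"])
q=F(p,(-102,-160,135)); print(q,(q-s["position"])*100, F(p,(-102,-160,135))-F(p,(-42.5,-160,135)))
E
```

```text
6.875 [ 0.45492703 -0.0446416   0.21529154] [-0.05054803 -0.14513362 -0.11398627] 0.40391934533793566 [-101.15023234 -152.90340765]
[ 0.45281452 -0.05146956  0.135     ] [-0.21125131 -0.68279585 -8.02915421] [-0.05852936  0.01070347  0.        ]
```

View pics/w2.png

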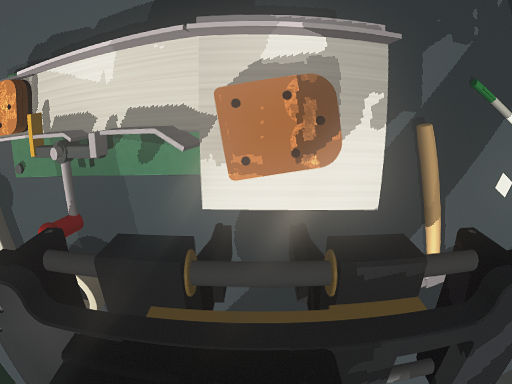

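The yellow finger at (32,135) now reaches across the chute and the lever is square to it. The heel (215–340, 75–180) lies ahead of the half-open fingers.

>>> jog_arm:
  delta_pos:
    - [-0.3,-0.7,-4]
    - [-0.3,-0.7,-8]
    - [-0.3,-0.7,-8]
    - [0.4,-0.8,-8]
    - [1.0,-0.9,-8]
    - [1.6,-1.0,-8]
    - [2.2,-1.1,-8]
    - [2.8,-1.2,-8]
    - [3.4,-1.4,-8]
    - [4.0,-1.5,-8]
    - [4.6,-1.6,-8]
    - [5.2,-1.7,-8]
  turn: [0,0,0,0,0,0,0,0,0,0,0,0]
  grip: [0.6,0.6,0.6,0.6,0.6,0.6,0.6,0.6,0.6,0.6,0.6,0.6]

```text
time_s: 8.43
position: [0.5074, -0.0632, 0.1352]
tcp_rot: [[0.984, -0.18, -0.0], [-0.18, -0.984, -0.0], [-0.0, 0.0, -1.0]]
force: [-1.1, -0.3, 1.4]
opening: 0.397
grasp_force: 0.8
```

>>> jog_arm:
  delta_pos:
    - [0.3,-0.1,0]
    - [0.5,-0.1,0]
    - [0.5,-0.1,0]
  turn: [0,0,0]
  grip: [0.6,0.6,0.6]

```text
time_s: 8.8
position: [0.5098, -0.0637, 0.1349]
tcp_rot: [[0.984, -0.18, -0.005], [-0.18, -0.984, 0.001], [-0.005, 0.0, -1.0]]
force: [-5.1, -0.1, 3.2]
opening: 0.405
grasp_force: 2.7
```

```bash
cat > look.py <<'E'
from rig import *
from h import *
p=np.load("p.npy"); s=read_state(); print(s["time_s"],s["position"],np.round(s["force"],1),Finv(p,s["position"]))
E
python3 look.py
```

```text
8.8 [ 0.50975077 -0.0637002   0.13490775] [-5.1 -0.1  3.2] [ -43.79239907 -161.78884064]
```

>>> jog_arm:
  delta_pos:
    - [0.3,-0.1,0]
    - [0.3,-0.1,0]
    - [0,0,0]
    - [-1.5,0.3,0]
    - [-3,0.5,0]
    - [-3,0.5,4]
    - [-3,0.5,8]
    - [-3,-3,9]
    - [-3,-9,9]
    - [-1,-14,9]
    - [3,-17,9]
    - [5,-17,9]
  turn: [0,0,0,0,0,0,0,0,0,0,0,0]
  grip: [0.6,0.6,0.6,0.6,0.6,0.6,0.6,1,1,1,1,1]

```text
time_s: 10.3
position: [0.5636, -0.2375, 0.2254]
tcp_rot: [[0.983, -0.183, 0.003], [-0.183, -0.983, -0.002], [0.003, 0.002, -1.0]]
force: [0.3, 0.3, 0.7]
opening: 0.015
grasp_force: 0.0
```

```bash
cat >> look.py <<'E'
import sys
c=capture("top"); z=float(sys.argv[1]); cv2.imwrite("pics/%s.png"%sys.argv[2],cv2.resize(c["color"][140:235,165:355],None,fx=4,fy=4,interpolation=cv2.INTER_CUBIC))
roi=[int(v) for v in sys.argv[3].split(",")]
H=heel(c,z,roi); rc=cv2.minAreaRect((H*1000).astype(np.float32)); print("heel",rc,Finv(p,np.array(rc[0])/1000))
E
python3 look.py .157 t2 270,160,335,215
```

```text
10.3 [ 0.56355324 -0.23747001  0.22538572] [0.3 0.3 0.7] [  40.39187291 -323.04535255]
heel ((552.2717895507812, -81.89129638671875), (90.93568420410156, 74.7350845336914), 79.66312408447266) [   1.30736636 -172.03406217]
```

View pics/t2.png

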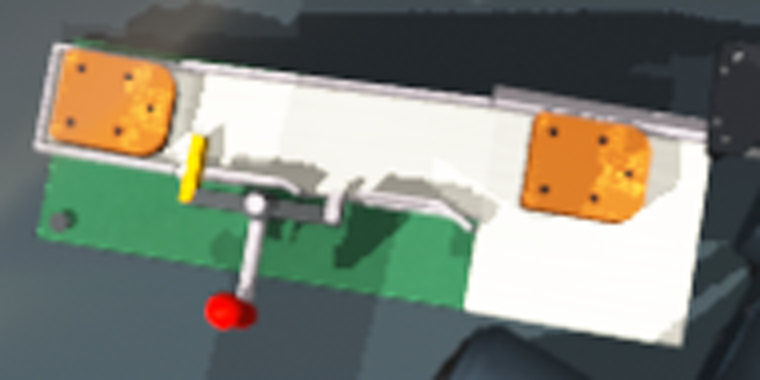

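The picture shows the stop finger closed at (193,168) and the heel flat along the fence with its breast at u≈528 and back at u≈650. Next I go behind it.

>>> jog_arm:
  delta_pos:
    - [-1.2,4,0]
    - [-2.4,8.2,-1]
    - [-2.4,8.2,-4]
    - [-2.4,8.2,-8.8]
    - [-2.4,8.2,-8.8]
    - [-2.4,8.2,-8.8]
  turn: [0,0,0,0,0,0]
  grip: [1,1,1,1,1,1]

```text
time_s: 11.1
position: [0.5384, -0.1524, 0.1385]
tcp_rot: [[0.984, -0.18, 0.002], [-0.18, -0.984, -0.001], [0.002, 0.0, -1.0]]
force: [0.8, 0.2, -0.4]
opening: 0.003
grasp_force: 0.0
```

```bash
python3 look.py .157 t3 270,160,335,215
```

```text
11.1 [ 0.53838278 -0.15239424  0.13845822] [ 0.8  0.2 -0.4] [   0.32772679 -243.88536355]
heel ((553.3722534179688, -76.06611633300781), (79.24957275390625, 74.56129455566406), 79.38819122314453) [   1.34198478 -166.10594738]
```

>>> jog_arm:
  delta_pos:
    - [0.14,0.79,0]
    - [0.29,1.57,0]
    - [0.43,2.36,0]
    - [0.58,3.15,0]
    - [0.72,3.94,0]
    - [0.86,4.72,0]
    - [1.01,5.51,0]
    - [1.15,6.3,0]
    - [1.29,7.08,0]
    - [1.44,7.87,0]
    - [1.58,8.66,0]
    - [1.73,9.44,0]
  turn: [0,0,0,0,0,0,0,0,0,0,0,0]
  grip: [1,1,1,1,1,1,1,1,1,1,1,1]

```text
time_s: 12.65
position: [0.5553, -0.0572, 0.1373]
tcp_rot: [[0.984, -0.18, -0.0], [-0.18, -0.984, -0.0], [-0.0, 0.0, -1.0]]
force: [-0.8, -2.1, 1.2]
opening: 0.004
grasp_force: 1.0
```

```bash
python3 look.py .145 t4 220,150,335,215; python3 - <<'E'
from rig import *
import cv2
c=capture("side")["color"][130:300,190:320]; t=cv2.imread("pics/t4.png")
cv2.imwrite("pics/m4.png",cv2.vconcat([cv2.resize(t,(380,190)),cv2.resize(cv2.resize(c,None,fx=3,fy=3,interpolation=cv2.INTER_CUBIC),(380,400))]))
E
```

```text
12.65 [ 0.55533651 -0.05721321  0.1372742 ] [-0.8 -2.1  1.2] [-1.17260762e-01 -1.47207243e+02]
heel ((569.5060424804688, 15.43572998046875), (50.614315032958984, 73.7978744506836), 79.38970184326172) [  0.75228607 -73.194488  ]
```

View pics/m4.png

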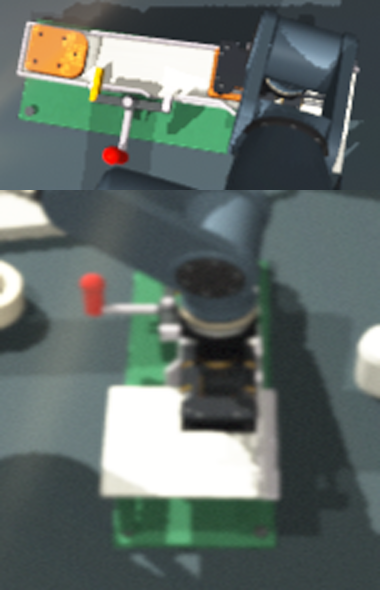

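Both views show the heel entering the chute straight (yaw 79.4° against the feeder's 79.6°), with the lever unmoved and the stop finger still closed.

>>> jog_arm:
  delta_pos:
    - [0.14,0.79,0]
    - [0.29,1.57,0]
    - [0.43,2.36,0]
    - [0.58,3.15,0]
    - [0.72,3.94,0]
    - [0.86,4.72,-0.1]
    - [1.01,5.51,-0.3]
    - [1.15,6.3,-0.5]
    - [1.29,7.08,-0.7]
    - [1.44,7.87,-0.9]
    - [1.58,8.66,-1.1]
    - [1.73,9.44,-1.35]
  turn: [0,0,0,0,0,0,0,0,0,0,0,0]
  grip: [1,1,1,1,1,1,1,1,1,1,1,1]

```text
time_s: 14.25
position: [0.5728, 0.0371, 0.1237]
tcp_rot: [[0.984, -0.18, 0.0], [-0.18, -0.984, -0.0], [0.0, 0.0, -1.0]]
force: [-0.4, -1.2, 1.4]
opening: 0.007
grasp_force: 0.4
```

```bash
python3 look.py .128 t5 215,150,335,215
```

```text
14.25 [0.57277142 0.03714439 0.12371962] [-0.4 -1.2  1.4] [  0.05921932 -51.2525587 ]
heel ((556.7342529296875, 123.75850677490234), (33.27411651611328, 12.281473159790039), 85.06275939941406) [-31.29736715  31.06366424]
```

>>> jog_arm:
  delta_pos:
    - [0.13,0.69,-0.15]
    - [0.25,1.38,-0.35]
    - [0.38,2.07,-0.5]
    - [0.5,2.75,-0.7]
    - [0.63,3.44,-0.9]
    - [0.76,4.13,-1.05]
    - [0.88,4.82,-1.25]
    - [1.01,5.51,-1.4]
    - [1.01,5.51,-1.4]
    - [0.9,5.0,-1.2]
    - [-0.3,5.2,-1.2]
    - [-0.3,5.2,-1.2]
  turn: [0,0,0,0,0,0,0,0,0,0,0,0]
  grip: [1,1,1,1,1,1,1,1,1,1,1,1]

```text
time_s: 15.8
position: [0.5677, 0.0887, 0.1117]
tcp_rot: [[0.984, -0.18, -0.002], [-0.18, -0.984, 0.0], [-0.002, 0.0, -1.0]]
force: [0.9, 0.5, 1.5]
opening: 0.005
grasp_force: 0.0
```

```bash
python3 look.py .12 t6 205,150,335,215; python3 - <<'E'
from rig import *
import cv2
c=capture("wrist")["color"]; t=cv2.imread("pics/t6.png")
cv2.imwrite("pics/m6.png",cv2.vconcat([cv2.resize(t,(512,256)),c[:300]]))
E
```

```text
15.8 [0.56771945 0.08868748 0.11168681] [0.9 0.5 1.5] [-14.1824387   -1.45910434]
heel ((561.7011108398438, 214.8622283935547), (14.730514526367188, 52.647361755371094), 76.33209228515625) [-42.80020856 121.57467136]
```

View pics/m6.png

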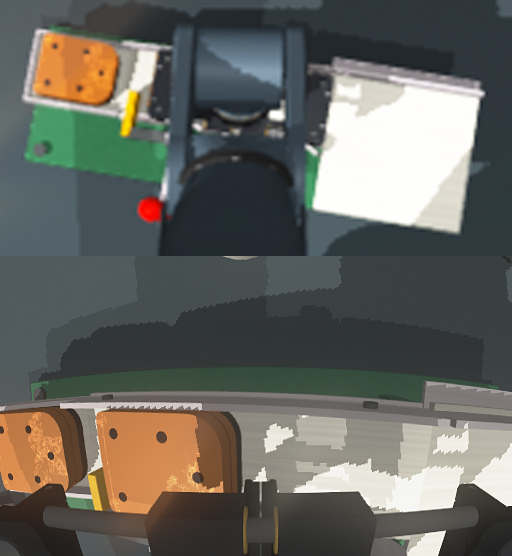

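The wrist view shows the heel in the chute just above the yellow finger at (95,490), and the pusher behind its near half. Next comes the gentle final push.

>>> jog_arm:
  delta_pos:
    - [0.05,0.3,-0.08]
    - [0.11,0.59,-0.16]
    - [0.16,0.88,-0.24]
    - [0.22,1.18,-0.32]
    - [0.25,1.4,-0.38]
    - [0.28,1.53,-0.42]
    - [0.28,1.53,-0.42]
  turn: [0,0,0,0,0,0,0]
  grip: [1,1,1,1,1,1,1]

```text
time_s: 16.77
position: [0.5724, 0.1041, 0.1075]
tcp_rot: [[0.984, -0.18, 0.0], [-0.18, -0.984, 0.0], [0.0, -0.0, -1.0]]
force: [0.3, 0.5, 0.1]
opening: 0.005
grasp_force: 0.0
```

```bash
head -3 look.py > st.py; python3 st.py
```

```text
16.775 [0.57240442 0.10414869 0.10752456] [0.3 0.5 0.1] [-12.35521763  14.59265514]
```

>>> jog_arm:
  delta_pos:
    - [0.02,0.1,-0.03]
    - [0.04,0.2,-0.05]
    - [0.05,0.3,-0.08]
    - [0.05,0.3,-0.08]
  turn: [0,0,0,0]
  grip: [1,1,1,1]

```text
time_s: 17.27
position: [0.5729, 0.1071, 0.1067]
tcp_rot: [[0.984, -0.18, -0.0], [-0.18, -0.984, 0.0], [-0.0, -0.0, -1.0]]
force: [1.0, 0.0, 0.3]
opening: 0.008
grasp_force: 0.1
```

```bash
python3 st.py; python3 - <<'E'
from rig import *
import cv2
c=capture("wrist")["color"]
cv2.imwrite("pics/w7.png",cv2.resize(c[130:290,0:300],None,fx=2.6,fy=2.6,interpolation=cv2.INTER_CUBIC))
E
```

```text
17.275 [0.57288618 0.10706042 0.10670982] [1.  0.  0.3] [-12.40511089  17.54355642]
```

View pics/w7.png

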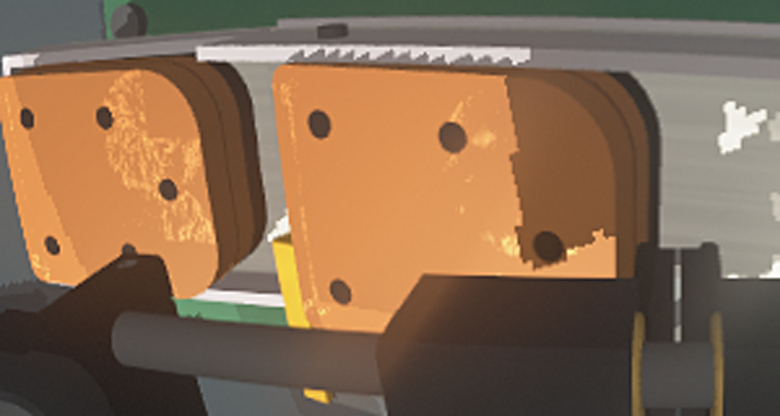

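The heel's breast edge (u≈290) now sits right at the yellow finger (285,280), and the force is still near zero. I'll keep going in 1 mm steps.

>>> jog_arm:
  delta_pos:
    - [0.02,0.1,-0.03]
    - [0.03,0.15,-0.04]
    - [0.03,0.15,-0.04]
  turn: [0,0,0]
  grip: [1,1,1]

```text
time_s: 17.7
position: [0.5732, 0.1085, 0.1063]
tcp_rot: [[0.984, -0.18, -0.0], [-0.18, -0.984, 0.0], [-0.0, -0.0, -1.0]]
force: [0.3, -1.4, -0.3]
opening: 0.004
grasp_force: 0.2
```

>>> jog_arm:
  delta_pos:
    - [0.02,0.1,-0.03]
    - [0.02,0.1,-0.03]
  turn: [0,0]
  grip: [1,1]

```text
time_s: 17.95
position: [0.5734, 0.1096, 0.106]
tcp_rot: [[0.984, -0.18, -0.0], [-0.18, -0.984, 0.0], [-0.0, -0.0, -1.0]]
force: [-0.5, -0.5, 0.3]
opening: 0.002
grasp_force: 0.2
```

>>> jog_arm:
  delta_pos:
    - [0.02,0.1,-0.03]
    - [0.02,0.1,-0.03]
  turn: [0,0]
  grip: [1,1]

```text
time_s: 18.2
position: [0.5736, 0.1106, 0.1057]
tcp_rot: [[0.984, -0.18, 0.0], [-0.18, -0.984, 0.0], [0.0, -0.0, -1.0]]
force: [-0.2, -0.4, 0.2]
opening: 0.008
grasp_force: 0.2
```

>>> jog_arm:
  delta_pos:
    - [0.02,0.1,-0.03]
    - [0.02,0.1,-0.03]
  turn: [0,0]
  grip: [1,1]

```text
time_s: 18.45
position: [0.5738, 0.1115, 0.1055]
tcp_rot: [[0.984, -0.18, 0.0], [-0.18, -0.984, 0.0], [0.0, -0.0, -1.0]]
force: [-0.3, -0.8, 0.8]
opening: 0.004
grasp_force: 0.2
```

>>> jog_arm:
  delta_pos:
    - [0.02,0.1,-0.03]
    - [0.02,0.1,-0.03]
  turn: [0,0]
  grip: [1,1]

```text
time_s: 18.7
position: [0.574, 0.1126, 0.1051]
tcp_rot: [[0.984, -0.18, 0.0], [-0.18, -0.984, 0.0], [0.0, -0.0, -1.0]]
force: [-0.3, -0.2, 0.5]
opening: 0.009
grasp_force: 0.3
```

>>> jog_arm:
  delta_pos:
    - [0.02,0.1,-0.03]
    - [0.02,0.1,-0.03]
  turn: [0,0]
  grip: [1,1]

```text
time_s: 18.95
position: [0.5742, 0.1136, 0.1049]
tcp_rot: [[0.984, -0.18, 0.0], [-0.18, -0.984, 0.0], [0.0, -0.0, -1.0]]
force: [-0.7, -0.0, 0.6]
opening: -0.0
grasp_force: 0.3
```

```bash
cat > w.py <<'E'
from rig import *
from h import *
p=np.load("p.npy"); s=read_state(); print(s["time_s"],np.round(s["force"],1),Finv(p,s["position"]))
c=capture("wrist"); f=192/np.tan(np.radians(c["fovy"]/2)); T=np.array(c["camera_from_world"])
a=np.radians(p[2]); Rz=np.array([[np.cos(a),-np.sin(a),0],[np.sin(a),np.cos(a),0],[0,0,1]]); b=np.radians(15)
S=np.array([[1,0,0],[0,np.cos(b),np.sin(b)],[0,-np.sin(b),np.cos(b)]]).T  # columns placeholder
ex=np.array([1,0,0.]);ey=np.array([0,np.cos(b),-np.sin(b)]);ez=np.array([0,np.sin(b),np.cos(b)])
A=np.stack([ex,ey,ez])@Rz.T; o0=F(p,(0,-100,125))
def chute(px,h):  # pixels -> (x,s) mm on the plane h above the chute floor
    d=np.asarray(px,float)-[c["cx"],c["cy"]]; r=np.linalg.norm(d,axis=1); t=r/f
    q=np.stack([np.sin(t)*d[:,0]/r,-np.sin(t)*d[:,1]/r,-np.cos(t)],1)@T[:3,:3]
    o=A@(-T[:3,:3].T@T[:3,3]-o0)*1000; q=q@A.T
    return (o+q*((h-o[2])/q[:,2])[:,None])[:,:2]
hs=cv2.cvtColor(c["color"],cv2.COLOR_BGR2HSV)
m=cv2.inRange(hs,(5,110,90),(20,255,255)); m=cv2.morphologyEx(m,cv2.MORPH_OPEN,np.ones((3,3)))
ys,xs=np.nonzero(m); X=chute(np.stack([xs,ys],1),32)
for x0 in range(-35,36,7):
    k=(abs(X[:,0]-x0)<2)&(X[:,1]<245)&(X[:,1]>120); print(x0, X[k,1].max().round(1) if k.any() else None, X[k,1].min().round(1) if k.any() else None)
k=(X[:,1]<235)&(X[:,1]>120); print("x range",X[k,0].min(),X[k,0].max())
m=cv2.inRange(hs,(21,130,120),(33,255,255)); ys,xs=np.nonzero(m&0xff); Y=chute(np.stack([xs,ys],1),28)
k=(Y[:,0]>-60)&(Y[:,0]<0)&(abs(Y[:,1]-230)<40)
for x0 in range(-50,-5,6):
    kk=k&(abs(Y[:,0]-x0)<2); print("yel",x0,kk.sum(),Y[kk,1].min().round(1) if kk.any() else None,Y[kk,1].max().round(1) if kk.any() else None)
E
python3 w.py
```

```text
18.95 [-0.7 -0.   0.6] [-12.25329353  24.17285852]
-35 129.9 128.0
-28 222.9 128.5
-21 223.3 128.3
-14 244.9 127.0
-7 245.0 154.9
0 244.9 129.0
7 244.9 126.1
14 244.8 126.0
21 245.0 125.9
28 244.9 125.9
35 244.6 127.4
x range -87.35226115397687 40.747666914598234
yel -50 0 None None
yel -44 0 None None
yel -38 0 None None
yel -32 9 225.8 228.3
yel -26 4 218.5 228.1
yel -20 5 227.2 228.1
yel -14 7 227.1 228.1
yel -8 2 227.0 228.0
```

```bash
python3 - <<'E'
t=open('w.py').read()
i=t.index("for x0 in range(-35"); j=t.index('m=cv2.inRange(hs,(21')
t=t[:i]+'''for x0 in range(-28,36,8):
    v=np.sort(X[(abs(X[:,0]-x0)<2)&(X[:,1]>195)&(X[:,1]<260),1]); g=np.nonzero(np.diff(v)>2.5)[0]; print(x0,v[g[0]].round(1) if len(g) else v[-1:],end="; ")
'''+t[j:]
open('w.py','w').write(t)
E
python3 w.py
```

```text
19.0 [ 0.4 -1.1  0.1] [-12.24291876  24.19599362]
-28 222.9; -20 224.3; -12 222.8; -4 222.4; 4 222.4; 12 222.1; 20 222.1; 28 221.6; yel -50 0 None None
yel -44 0 None None
yel -38 0 None None
yel -32 9 225.8 228.3
yel -26 3 227.6 228.0
yel -20 5 227.2 228.1
yel -14 7 227.1 228.1
yel -8 1 228.0 228.0
```

>>> jog_arm:
  delta_pos:
    - [0.02,0.1,-0.03]
    - [0.02,0.1,-0.03]
  turn: [0,0]
  grip: [1,1]

```text
time_s: 19.3
position: [0.5744, 0.1145, 0.1046]
tcp_rot: [[0.984, -0.18, -0.0], [-0.18, -0.984, -0.0], [-0.0, 0.0, -1.0]]
force: [-0.0, -0.7, 1.0]
opening: 0.006
grasp_force: 0.5
```

>>> jog_arm:
  delta_pos:
    - [0.02,0.1,-0.03]
    - [0.02,0.1,-0.03]
  turn: [0,0]
  grip: [1,1]

```text
time_s: 19.55
position: [0.5746, 0.1147, 0.1045]
tcp_rot: [[0.984, -0.179, -0.0], [-0.179, -0.984, -0.001], [0.0, 0.001, -1.0]]
force: [-1.2, -4.7, 3.0]
opening: 0.005
grasp_force: 2.8
```

```bash
python3 w.py
```

```text
19.55 [-1.2 -4.7  3. ] [-12.12885022  25.35163597]
-28 224.2; -20 224.6; -12 224.3; -4 223.3; 4 223.5; 12 222.9; 20 223.1; 28 222.7; yel -50 0 None None
yel -44 0 None None
yel -38 0 None None
yel -32 3 226.9 227.9
yel -26 1 220.5 220.5
yel -20 0 None None
yel -14 0 None None
yel -8 0 None None
```

Contact with the stop gave about 5 N, well under 12 N. I'll back off, lift clear and check.

>>> jog_arm:
  delta_pos:
    - [-0.05,-0.3,0.1]
    - [-0.2,-1.2,0.4]
    - [-0.4,-2.2,1.5]
    - [-0.6,-4,6]
    - [-0.6,-6,12]
    - [-2,-12,13]
    - [-4,-18,13]
    - [-6,-24,13]
    - [-8,-30,13]
    - [-8,-36,13]
    - [-8,-36,13]
  turn: [0,0,0,0,0,0,0,0,0,0,0]
  grip: [1,1,1,1,1,1,1,1,1,1,1]

```text
time_s: 20.98
position: [0.4945, -0.2499, 0.2352]
tcp_rot: [[0.982, -0.187, 0.003], [-0.187, -0.982, -0.003], [0.003, 0.002, -1.0]]
force: [0.3, 0.8, 0.6]
opening: 0.004
grasp_force: 0.0
```

```bash
python3 look.py .119 t8 210,150,260,200; python3 - <<'E'
from h import *
from rig import *
p=np.load("p.npy")
for ang in range(1):
  c=capture("top"); H=heel(c,.119,(210,150,260,200))
  L=[Finv(p,w) for w in H]; L=np.array(L)
  for x0 in range(-28,33,10):
    k=abs(L[:,0]-x0)<4; print(x0,L[k,1].max().round(1),L[k,1].min().round(1))
  for y0 in range(50,111,15):
    k=abs(L[:,1]-y0)<4; print("side",y0,L[k,0].max().round(1),L[k,0].min().round(1))
  b=c["color"].astype(int); m=((b[...,2]>130)&(b[...,1]<60)&(b[...,0]<60)); m[:130]=0; ys,xs=np.nonzero(m)
  w=onz(c,(xs.mean(),ys.mean()),.125); print("knob",Finv(p,w),"exp y~75-77")
N=heel(c,.086,(170,145,212,185)); rc=cv2.minAreaRect((N*1000).astype(np.float32)); print("nest",rc)
E
```

```text
20.975 [ 0.49454343 -0.24994998  0.23520052] [0.3 0.8 0.6] [ -25.24713211 -347.73592535]
heel ((580.279296875, 169.2142333984375), (90.25406646728516, 111.1486587524414), 76.56727600097656) [-16.31346407  80.01338156]
-28 123.9 38.0
-18 125.2 36.0
-8 121.5 34.7
2 121.2 34.6
12 120.7 34.5
22 121.3 35.3
32 120.4 36.9
side 50 37.1 -36.2
side 65 37.2 -36.8
side 80 37.1 -37.1
side 95 36.9 -37.0
side 110 36.9 -38.2
knob [-145.91291587   78.71257098] exp y~75-77
nest ((618.8562622070312, 280.25213623046875), (93.28556060791016, 75.7630844116211), 78.00520324707031)
```

View pics/t8.png

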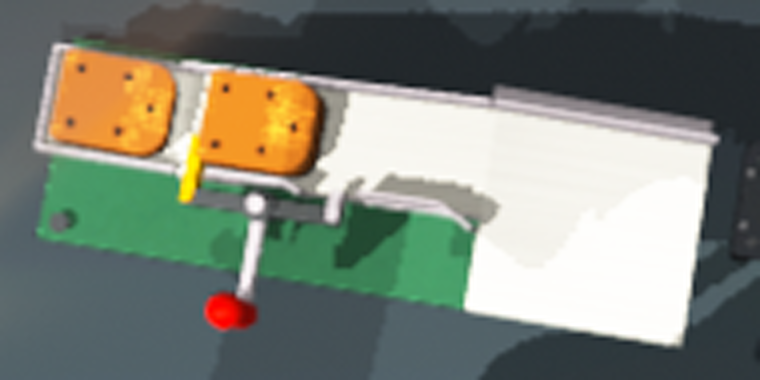

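The last picture shows the heel square in the chute with its breast on the yellow finger (195,165). The knob is where I left it at (230,311), and the nest heel hasn't moved.

```bash
python3 -c "
from rig import *
print(hand_in())"
```

```text
the job is handed in; nothing more can be done
None
```

The job is handed in: the lever is hard down at stop, and the heel was slid along the fence into the chute and rests breast-first against the closed stop finger, square to within about 1°; the last push read about 5–6 N, and the nest heel hasn't moved.

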